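# Empty the finishing barrel

## Task

Empty the small hand-turned finishing barrel: slide the catch pan in under it until it meets its back stops, then turn the barrel by pushing the arms of its star handle, either way round, until the port faces straight down, the spring plunger has snapped into the index plate and locked the barrel, and all five brass domes lie in the pan. Push no harder than turning needs and stop as soon as you feel it lock; leave the port cover, the round tin and the spring clamp where they lie.

Things in the scene. Friction and masses are not known exactly. Their poses are not given: they have to be found in the camera images.
- tumbler: Stand of the finishing barrel, fixed to the table: dark base plate 200 x 206 mm and two grey A-frames that carry a level shaft 125 mm above the table. Origin on the table under the middle of the barrel; z up, y along the shaft. Star handle at the -y end, 128 mm from the origin; the frames reach only to y = -79 mm. Index plate and plunger at the +y end, y = 88 mm.
- barrel: Octagonal barrel, 104 mm across flats, with round end flanges 115 mm in diameter; turns as one with shaft, star handle and index plate about its own y axis (parallel to the stand's y). Origin on the shaft, mid barrel. Its own z points out of the port: z up = port up. Starts up to 46 degrees either way from port up. Friction 0.1 to 0.3 N m (2 to 8 N at the arms); stays where it is left.
- notch (a point): Mouth of the only notch (12 mm wide, 14 mm deep) in the rim of the index plate, a steel disc 84 mm in diameter, 8 mm thick. It turns with the barrel and lies on the barrel's own -x side, 42 mm from the axis. The plunger stands on the stand's +x side at shaft height, so notch and plunger meet only with the port straight down.
- port (a point): Centre of the barrel's one open side, the port, 43 x 84 mm, 52 mm from the shaft axis.
- star_center (a point): Centre of the star handle, on the shaft axis, 125 mm above the table. Four straight steel arms, 10 mm thick, 90 degrees apart, turn in one upright plane through this point, square to the shaft; they stand at 45 degrees to the port direction. Hub 34 mm in diameter.
- ball_0 (a point): Centre of the black ball, 20 mm in diameter, at the end of one arm of the star handle, 83 mm from the shaft axis; it turns with the barrel. An arm that stands above the shaft can be pushed over the top from behind with closed fingers pointing down; if it leans far back, rise with the ball, as friction on it can jam a level push.
- ball_1 (a point): Centre of the black ball, 20 mm in diameter, at the end of one arm of the star handle, 83 mm from the shaft axis; it turns with the barrel. An arm that stands above the shaft can be pushed over the top from behind with closed fingers pointing down; if it leans far back, rise with the ball, as friction on it can jam a level push.
- ball_2 (a point): Centre of the black ball, 20 mm in diameter, at the end of one arm of the star handle, 83 mm from the shaft axis; it turns with the barrel. An arm that stands above the shaft can be pushed over the top from behind with closed fingers pointing down; if it leans far back, rise with the ball, as friction on it can jam a level push.
- ball_3 (a point): Centre of the black ball, 20 mm in diameter, at the end of one arm of the star handle, 83 mm from the shaft axis; it turns with the barrel. An arm that stands above the shaft can be pushed over the top from behind with closed fingers pointing down; if it leans far back, rise with the ball, as friction on it can jam a level push.
- plunger (a joint): Travel in m of the sprung steel plunger (10 mm rod) that presses on the rim of the index plate with about 4 N: under 0.002 while it rides on the rim, about 0.013 when it has dropped into the notch. It needs no handling: it drops in by itself as the notch comes to it, and the barrel is then locked both ways with about 1.5 degrees of play.
- pan: Loose steel catch pan, 130 x 114 x 28 mm, 3 mm walls, 0.35 kg, standing between two low guides on the base plate (its underside 14 mm above the table), pulled out towards the stand's -x side by 35 to 62 mm at the start. Origin at the middle of its underside; x and y as the stand's. Pushed in along +x it meets two stops; there its origin is under the barrel's axis (x = 0 of the stand).
- pan_handle (a point): Middle of the bow handle on the pan's -x front: a level steel bar, 8 mm thick, 60 mm long along y, 26 mm in front of the pan, its axis 50 mm above the table. Push on it to slide the pan in.
- dome_0: One of five brass domes in the barrel, 19 mm in diameter, 9 mm high, about 22 g. Origin at the middle of its flat underside.
- dome_1: One of five brass domes in the barrel, 19 mm in diameter, 9 mm high, about 22 g. Origin at the middle of its flat underside.
- dome_2: One of five brass domes in the barrel, 19 mm in diameter, 9 mm high, about 22 g. Origin at the middle of its flat underside.
- dome_3: One of five brass domes in the barrel, 19 mm in diameter, 9 mm high, about 22 g. Origin at the middle of its flat underside.
- dome_4: One of five brass domes in the barrel, 19 mm in diameter, 9 mm high, about 22 g. Origin at the middle of its flat underside.
- cover: Port cover lying on the table: aluminium plate 43 x 104 mm with a black grip bar, 16 mm high over all. Leave it alone. Origin at the middle of its underside.
- tin: Small round screw-lid tin, 54 mm in diameter, 24 mm high. Leave it alone. Origin at the middle of its underside.
- clamp: Small red spring clamp, 37 x 66 x 14 mm, lying flat. Leave it alone. Origin at the middle of its underside.
Not all that is in view belongs to the job. What is meant by the pan is not green or turquoise, and is the larger of those in its own colour.

How it is judged:
By the outcome, as a careful person would: the job done as asked, in the order asked, and still so for the second after the job is handed in, with the robot touching nothing.
It also fails if it takes over 64 s, if anything falls off the work surface, if the arm or the gripper's body presses on something with over 40 N, if the wrist force passes 120 N, or if a joint passes its speed limit or range.

## Robot

A 6-joint arm with a two-finger parallel gripper is mounted at the origin on a cart in front of the work surface, level with it; the furniture and walls round the work are solid. World frame = base frame: x ahead of the robot, y to its left, z up, the work surface at z = 0. Lengths are in m, angles in rad, forces in N, time in s.
With the tool pointing down it reaches from about 0.35 to 0.875 m from the base axis. Payload 4.2 kg.
Tool frame: the origin (TCP) lies on the mounting face of the last link; the fingertips stand 182 mm ahead of it and the grasp point (between the pads) lies arm.pinch_z ahead of it (arm.pinch_z is the distance from the TCP to the grasp point, in m); z points along the fingers, y is the line along which they close (so a half turn about z gives the same grasp; the last joint's range is limited). The gripper opens to 87 mm and grips with 3 to 60 N. Pads are 19 mm wide; open, the fingers measure 117 mm over their backs; the gripper's body (75 mm by 190 mm) begins 51 mm behind the grasp point.
Start: joints at [1.529, 0.385, 0.008, 0, -1.194, -0.259], TCP at [0.185, 0.597, 0.405] pointing down, gripper open.
Joint ranges: [-3.14, 3.14], [-1.21, 2.06], [-1.07, 1.41], [-3.16, 2.05], [-2.99, -0.16], [-3.1, 3.1]. Speed limits (rad/s): [2.79, 2.79, 3.14, 3.14, 3.14, 3.14].

## Interface

Orientations are given as a unit quaternion [w, x, y, z].
In Python, from cell import arm, viewer, finish_job gives the robot as it stands.
- The arm moves only by the tool apply_moves, never from a script. Its argument "series" is one flat list of numbers, 7 for each row, row after row: the opening, from 0 (shut) to 1 (fully open), then the shift along the tool's x, y, z as a fraction of full scale, then the turn, a rotation vector about the tool's x, y, z as a fraction of full scale. In form: [grip, x, y, z, rx, ry, rz, grip, x, y, z, rx, ry, rz, ...]. A call has 1 to 20 rows; each row is the pose to reach, as a shift and turn from the pose commanded when the call began, along the tool's axes at that moment, turning the shorter way round; what a row does not reach only later rows make up. Full scale, the value 1, is 0.5 m for a shift and 360 degrees for a turn. A row lasts 1/10 s, in which the tool goes at most 50 mm and 8.59 degrees, less where a joint would pass 70% of its speed; a pose out of reach is approached as far as the arm can. A call with a number of a shift or a turn outside -1 to 1 is refused whole. A call with a gripper value outside its range is refused whole. The fingers move at their own pace and stop on an object; "newtons" is the grip in N (left out, the last holds). Time passes only in rows, so rows that repeat a pose let the fingers close. It gives the time, the measured TCP pose, the force, the opening and the grip force at its end, in the units of the state.
- arm.observe(): the state, without advancing time (a new reading comes with each control period).
- viewer.grab_frame(name): name is "scene" or "side" or "wrist"; returns a dict with "pixels" (420x560x3 uint8, blue, green, red), "K" (3x3 intrinsics, pixels), "position" and "attitude" of the camera in the world; the wrist camera has in their place "hand_eye" (4x4, takes a point from camera to tool coordinates, whose origin is the TCP and whose axes are the flange's). Camera axes: x right, y down, z forward; pixel columns grow to the right and rows downward; lengths in m; the calibration is good to about 2 mm. A picture is of the moment at which its call begins: read the wrist's pose just before it. There is no depth.
- finish_job(): hands the job in; it is judged then, once.
The state is a dict: "time_s": time; "joint_positions": joint angles; "joint_vel": joint speeds; "tau": joint torques, N m; "position": TCP position; "ee_rot": TCP orientation; "contact_force": force on the tool from outside, world axes, zero at the start; "moment": the same for the moment, N m; "opening": finger opening in m; "gripper_force": force on a finger pad.
Only numpy, scipy, OpenCV 4.12 (cv2) and the standard library are available. Lean on these libraries where they do the work, as an engineer would, in place of code of your own. Each camera call takes 0.05 s, during which the arm holds its last target. There are 200 camera calls.

## Working session

There is one attempt and no reset: what is moved stays moved. The work goes in short steps, Python scripts to look and compute and a tool call to move; the robot and the scene stay as the last step left them, time stands still between calls to the robot, and variables do not carry over. Pictures are saved under pics/ and viewed, at most 10 in all, crops included, and the job is handed in when it is done.

Besides the shell and the picture viewer there is one more tool, called after "Call:" in YAML: its name, and indented under it one key for each argument. apply_moves: Moves the arm, as the interface text tells. Its arguments: {"type":"object","properties":{"series":{"type":"array"},"newtons":{"type":"number"}},"required":["series"]}

```bash
ls; mkdir -p pics; cat > h.py <<'E'
import numpy as np, cv2
from cell import arm, viewer, finish_job
from scipy.spatial.transform import Rotation as R
def rot(q): return R.from_quat([q[1],q[2],q[3],q[0]]).as_matrix()
def cam(f):
    a=np.array(f["attitude"]); A=a if a.shape==(3,3) else rot(a)
    return np.array(f["K"]),np.array(f["position"]),A
def proj(f,P):
    K,p,A=cam(f); c=(np.atleast_2d(P)-p)@A; u=c@K.T; return u[:,:2]/u[:,2:]
def ray(f,uv):
    K,p,A=cam(f); return p,A@np.linalg.inv(K)@np.array([uv[0],uv[1],1.])
def atz(f,uv,z):
    p,d=ray(f,uv); return p+d*(z-p[2])/d[2]
E
python3 - <<'E'
from h import *
import pickle
for n in("scene","side"):
    f=viewer.grab_frame(n); cv2.imwrite(f"pics/{n}0.png",f["pixels"]); pickle.dump(f,open(n+"0.pkl","wb"))
    print(n,np.array(f["K"]).round(1).tolist(),f["position"],f["attitude"])
print(arm.observe(),arm.pinch_z)
E
```

```text
pics
scene [[438.7, 0.0, 280.0], [0.0, 438.7, 212.7], [0.0, 0.0, 1.0]] [ 0.04737812 -0.31206541  0.77350069] [-0.35439002  0.83455427 -0.38953152  0.16183967]
side [[442.0, 0.0, 277.3], [0.0, 442.0, 211.3], [0.0, 0.0, 1.0]] [0.57519229 0.94852628 0.48339336] [-0.00096283 -0.00252164  0.831941   -0.55485754]
{'time_s': 0.1, 'joint_positions': array([ 1.52859463e+00,  3.85444488e-01,  6.77377547e-03, -4.40527566e-04,
       -1.19399837e+00, -2.58621301e-01]), 'joint_vel': array([ 0.00032828, -0.00320869,  0.00250142,  0.00171485,  0.00028894,
        0.00223009]), 'tau': array([-4.24580858e-04, -3.91693890e+01,  1.87932515e+01,  4.23184678e+00,
        1.34133195e-02, -7.65330719e-05]), 'position': array([0.18509104, 0.59676818, 0.40379348]), 'ee_rot': array([ 9.53010121e-04,  9.88696870e-01, -1.49925251e-01, -1.02410865e-04]), 'contact_force': array([-1.14020871,  0.12985804, -0.35647348]), 'moment': array([-0.00351625,  0.04758791, -0.01209813]), 'gripper_force': 0.0, 'opening': 0.08703528011294219} 0.1635
```

View pics/scene0.png

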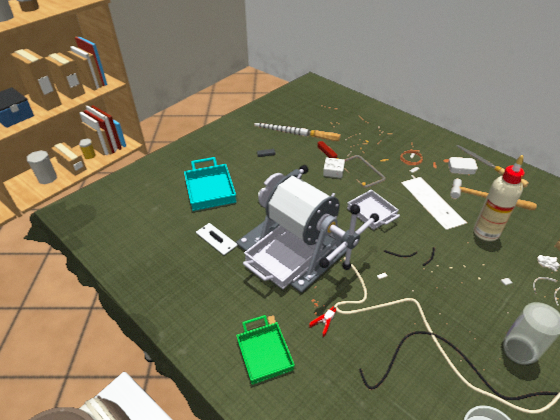

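View pics/side0.png

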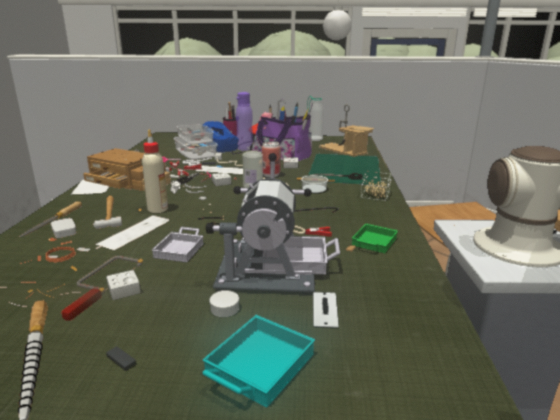

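The scene view has the stand at about (300,230). Candidates for the pan are the larger grey one under the barrel (275,262), the smaller grey one (372,210), turquoise (210,186) and green (265,350). By the description it is the one at (275,262). I'll check that in a close crop.

```bash
python3 - <<'E'
import cv2
a=cv2.imread("pics/scene0.png")[150:300,220:420]; cv2.imwrite("pics/c1.png",cv2.resize(a,None,fx=4,fy=4,interpolation=cv2.INTER_CUBIC))
a=cv2.imread("pics/side0.png")[165:305,200:360]; cv2.imwrite("pics/c2.png",cv2.resize(a,None,fx=4,fy=4,interpolation=cv2.INTER_CUBIC))
E
```

```text
(no output)
```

View pics/c1.png

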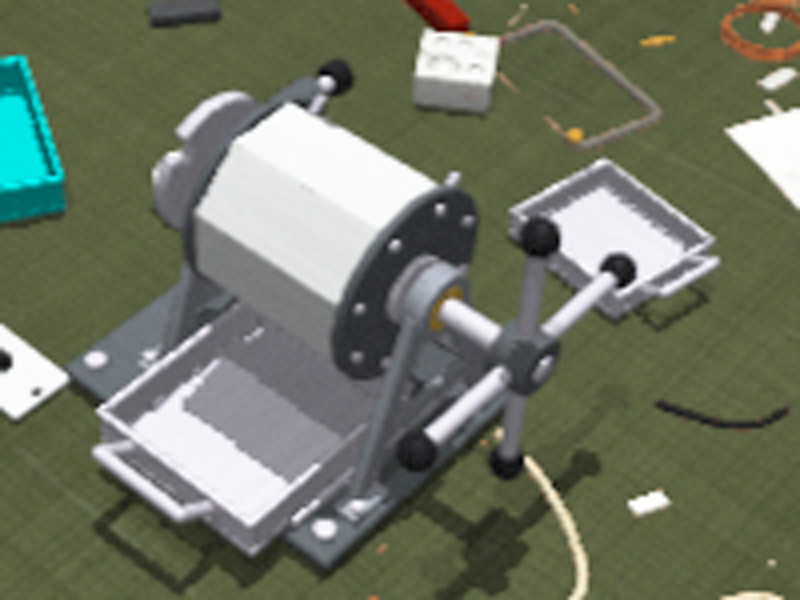

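View pics/c2.png

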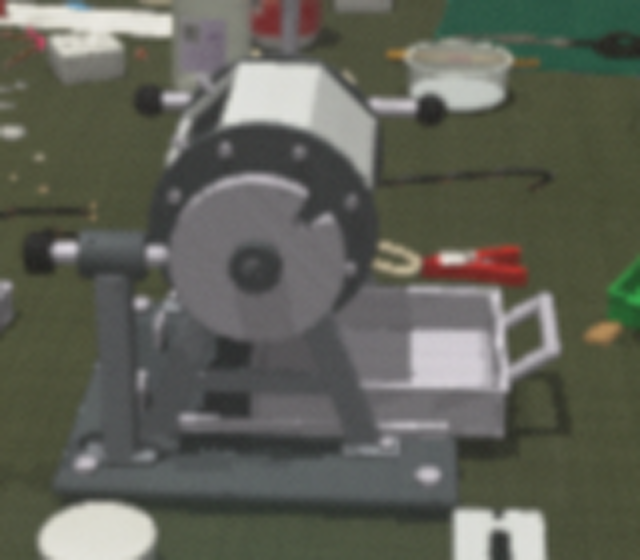

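The crops confirm it: the larger grey pan stands between the guides with its handle at scene (256,271), and the small grey pan (372,210) is a decoy. The notch is at the upper right in the side view, so θ is about +45°. The star balls in the scene view are at (355,209), (375,217), (324,263) and (347,266). Next I'll fit the stand, barrel angle and pan offset.

```bash
cat > fit.py <<'E'
from h import *
import pickle
from scipy.optimize import least_squares
S=pickle.load(open("scene0.pkl","rb"));D=pickle.load(open("side0.pkl","rb"))
def pts(p):
    x,y,yaw,th,d=p
    b=lambda a,r,yy:[r*np.sin(th+a),yy,.125+r*np.cos(th+a)]
    q=np.pi/4
    L=[(S,b(-q,.083,-.128),(355,209.2)),(S,b(q,.083,-.128),(375,217)),(S,b(3*q,.083,-.128),(347,266)),(S,b(-3*q,.083,-.128),(324.5,263)),
       (D,b(q,.083,-.128),(237.5,190)),(D,b(-3*q,.083,-.128),(307.5,192)),(D,b(-2*q,.040,.092),(280,216.5)),(D,[0,.092,.125],(263.7,232)),
       (S,[d-.091,.030,.05],(245,263.3)),(S,[d-.091,-.030,.05],(268,278.5)),(D,[d-.091,.030,.05],(338.5,252.5)),(D,[d-.091,-.03,.05],(336,239))]
    Rz=R.from_euler("z",yaw).as_matrix(); out=[]
    for f,P,u in L: out.append(proj(f,Rz@np.array(P)+[x,y,0])[0]-u)
    return np.array(out)
if __name__=="__main__":
    s=least_squares(lambda p:pts(p).ravel(),[.55,.1,0,.75,-.05],loss="soft_l1")
    print(s.x.round(4),np.degrees(s.x[2:4]).round(1)); print(pts(s.x).round(1))
E
python3 fit.py
```

```text
[ 0.5953  0.0914 -0.0521  0.778  -0.0562] [-3.  44.6]
[[ 0.5  0.1]
 [-0.3  0.5]
 [-0.  -0.6]
 [ 0.3  0.1]
 [-0.1  0.1]
 [-0.1  0.2]
 [-0.3  0.9]
 [ 1.  -1.5]
 [ 0.1  0.1]
 [-2.7  0.4]
 [-0.8 -0.1]
 [-0.2  0.7]]
```

Fit residuals are about 1 px. That puts the stand at (0.595, 0.091) with yaw -3°, the barrel at +44.6° and the pan out by 56 mm. I'll go to in front of the handle, closed, with tool x along the stand's x.

Call:
apply_moves:
  series: [0,0.07,0.08,0.02,0,0,-0.01,0,0.14,0.16,0.04,0,0,-0.02,0,0.21,0.24,0.06,0,0,-0.03,0,0.28,0.32,0.08,0,0,-0.0394,0,0.35,0.4,0.1,0,0,-0.0394,0,0.42,0.48,0.12,0,0,-0.0394,0,0.49,0.56,0.14,0,0,-0.0394,0,0.56,0.64,0.16,0,0,-0.0394,0,0.63,0.72,0.18,0,0,-0.0394,0,0.69,0.78,0.2,0,0,-0.0394,0,0.724,0.814,0.21,0,0,-0.0394,0,0.724,0.814,0.21,0,0,-0.0394,0,0.724,0.814,0.21,0,0,-0.0394,0,0.724,0.814,0.21,0,0,-0.0394,0,0.724,0.814,0.21,0,0,-0.0394,0,0.724,0.814,0.21,0,0,-0.0394]
  newtons: 20

```text
time_s: 1.7
position: [0.41, 0.1021, 0.3001]
ee_rot: [-0.0, 1.0, -0.025, 0.0]
contact_force: [-0.3, 0.4, -0.5]
opening: 0.0004
gripper_force: 0.0
```

```bash
cat >> h.py <<'E'
O=np.array([.5953,.0914,0]); Q=R.from_euler("z",-.0521).as_matrix()
def st():
    o=arm.observe(); T=rot(o["ee_rot"]); p=np.array(o["position"])
    print("t",round(o["time_s"],2),"tip in stand mm",((p+T[:,2]*.182-O)@Q*1000).round(1),"F stand",(np.array(o["contact_force"])@Q).round(1))
    print("tool axes in stand",(Q.T@T).round(3).tolist(),np.array(o["joint_positions"]).round(2)); return o,T,p
def wrist(name):
    o,T,p=st(); f=viewer.grab_frame("wrist"); cv2.imwrite("pics/"+name,f["pixels"])
    H=np.array(f["hand_eye"]); f["attitude"]=T@H[:3,:3]; f["position"]=p+T@H[:3,3]; return f
E
python3 - <<'E'
from h import *
f=wrist("w1.png")
h=lambda P:proj(f,Q@np.array(P)+O)[0].round()
print(h([-.147,.03,.05]),h([-.147,-.03,.05]))
E
```

```text
t 1.7 tip in stand mm [-185.5    1.2  118.1] F stand [-0.4  0.3 -0.5]
tool axes in stand [[1.0, 0.001, 0.001], [0.001, -1.0, 0.001], [0.001, -0.001, -1.0]] [ 0.63  0.16 -0.61 -0.   -0.8   0.89]
[245. 168.] [332. 168.]
```

View pics/w1.png

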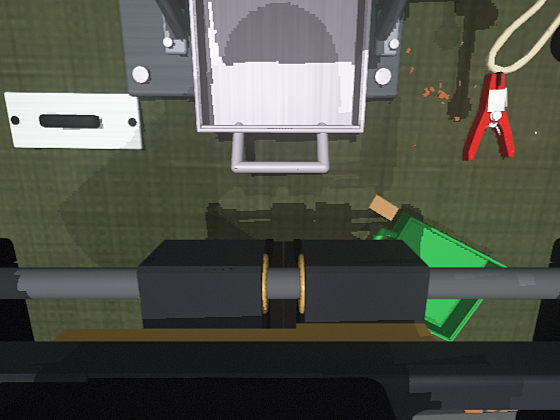

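The handle bar shows at (237..328,168), about 4 mm to +y of the prediction and at the right distance. I'll descend and push the pan most of the way.

Call:
apply_moves:
  series: [0,0,-0.006,0.04,0,0,0,0,0,-0.006,0.08,0,0,0,0,0,-0.006,0.12,0,0,0,0,0,-0.006,0.15,0,0,0,0,0,-0.006,0.172,0,0,0,0,0,-0.006,0.172,0,0,0,0,0.02,-0.006,0.172,0,0,0,0,0.035,-0.006,0.172,0,0,0,0,0.045,-0.006,0.172,0,0,0,0,0.055,-0.006,0.172,0,0,0,0,0.065,-0.006,0.172,0,0,0,0,0.075,-0.006,0.172,0,0,0,0,0.085,-0.006,0.172,0,0,0,0,0.095,-0.006,0.172,0,0,0,0,0.105,-0.006,0.172,0,0,0,0,0.115,-0.006,0.172,0,0,0,0,0.125,-0.006,0.172,0,0,0,0,0.135,-0.006,0.172,0,0,0,0,0.14,-0.006,0.172,0,0,0,0,0.14,-0.006,0.172,0,0,0]

```text
time_s: 3.75
position: [0.481, 0.1003, 0.2137]
ee_rot: [-0.0, 1.0, -0.027, 0.001]
contact_force: [-0.2, -0.6, 0.1]
opening: 0.0005
gripper_force: 0.2
```

```bash
python3 -c "
from h import *; st()"
```

```text
t 3.75 tip in stand mm [-114.3    3.1   31.7] F stand [-0.2 -0.6  0.1]
tool axes in stand [[1.0, -0.001, 0.001], [-0.001, -1.0, 0.001], [0.001, -0.001, -1.0]] [ 0.54  0.4  -0.55  0.   -0.62  0.98]
```

Call:
apply_moves:
  series: [0,0.004,0,0,0,0,0,0,0.008,0,0,0,0,0,0,0.012,0,0,0,0,0,0,0.015,0,0,0,0,0]

```text
time_s: 4.15
position: [0.488, 0.0998, 0.2137]
ee_rot: [-0.0, 1.0, -0.027, 0.0]
contact_force: [-3.0, 0.5, -0.1]
opening: 0.0007
gripper_force: 1.2
```

```bash
python3 - <<'E'
from h import *
st()
f=viewer.grab_frame("side"); cv2.imwrite("pics/s2.png",cv2.resize(f["pixels"][165:305,200:360],None,fx=4,fy=4,interpolation=cv2.INTER_CUBIC))
E
```

```text
t 4.15 tip in stand mm [-107.6    2.8   31.7] F stand [-3.   0.4 -0.1]
tool axes in stand [[1.0, -0.001, 0.0], [-0.001, -1.0, 0.0], [0.0, -0.0, -1.0]] [ 0.53  0.41 -0.54  0.   -0.63  0.99]
```

View pics/s2.png

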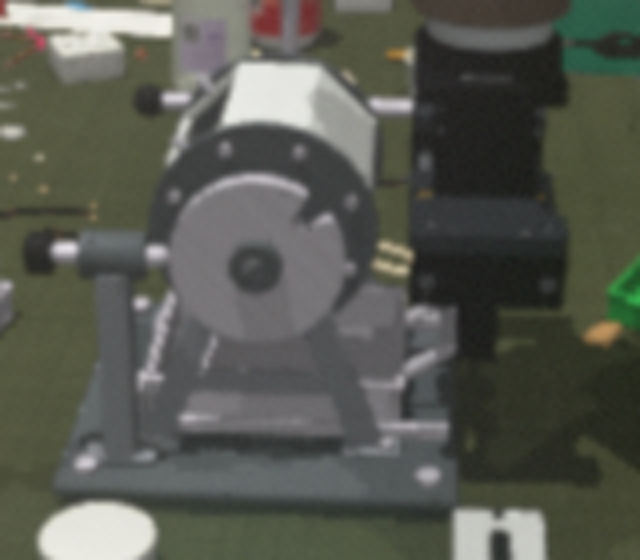

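The pan is nearly in, with its front edge at about (405,380) in the crop, and nothing fouls. I'll go on in small steps until the stops are felt.

Call:
apply_moves:
  series: [0,0.002,0,0,0,0,0,0,0.004,0,0,0,0,0,0,0.005,0,0,0,0,0,0,0.005,0,0,0,0,0]

```text
time_s: 4.6
position: [0.4905, 0.0997, 0.2137]
ee_rot: [-0.0, 1.0, -0.027, 0.0]
contact_force: [-2.3, -0.2, 0.1]
opening: 0.0003
gripper_force: 0.9
```

Call:
apply_moves:
  series: [0,0.002,0,0,0,0,0,0,0.003,0,0,0,0,0,0,0.003,0,0,0,0,0]

```text
time_s: 4.9
position: [0.492, 0.0996, 0.2137]
ee_rot: [-0.0, 1.0, -0.027, 0.0]
contact_force: [-1.8, -1.1, 0.6]
opening: 0.0004
gripper_force: 0.8
```

Tip x is now about -103.6 and it is still sliding at around 2 N.

Call:
apply_moves:
  series: [0,0.002,0,0,0,0,0,0,0.004,0,0,0,0,0,0,0.004,0,0,0,0,0]

```text
time_s: 5.2
position: [0.4932, 0.0995, 0.2137]
ee_rot: [0.0, 1.0, -0.027, -0.001]
contact_force: [-5.1, 1.5, 1.9]
opening: -0.0
gripper_force: 2.9
```

Call:
apply_moves:
  series: [0,0.002,0,0,0,0,0,0,0.004,0,0,0,0,0,0,0.004,0,0,0,0,0]

```text
time_s: 5.5
position: [0.4939, 0.0994, 0.2136]
ee_rot: [0.001, 1.0, -0.027, -0.003]
contact_force: [-11.1, 4.7, 7.1]
opening: 0.0001
gripper_force: 5.7
```

Resistance has risen to 11 N with no advance, at the expected place (tip x -102 against a predicted -104), so the pan is on its stops. Now back off, up, and over to behind the upper arm of the star.

Call:
apply_moves:
  series: [0,-0.02,0,0,0,0,0,0,-0.05,0,0,0,0,0,0,-0.08,0,0,0,0,0,0,-0.08,0,-0.08,0,0,0,0,-0.08,0,-0.16,0,0,0,0,-0.08,0,-0.24,0,0,0,0,-0.08,0,-0.32,0,0,0,0,-0.08,0.03,-0.396,0,0,0,0,-0.04,0.1,-0.396,0,0,0,0,0.0,0.17,-0.396,0,0,0,0,0.05,0.23,-0.396,0,0,0,0,0.1,0.262,-0.396,0,0,0,0,0.1,0.262,-0.396,0,0,0,0,0.1,0.262,-0.396,0,0,0,0,0.1,0.262,-0.396,0,0,0]

```text
time_s: 7.0
position: [0.5384, -0.0337, 0.4118]
ee_rot: [-0.0, 1.0, -0.026, 0.0]
contact_force: [1.1, 0.1, -0.4]
opening: 0.0009
gripper_force: 0.0
```

```bash
python3 - <<'E'
from h import *
f=wrist("w3.png")
h=lambda P:proj(f,Q@np.array(P)+O)[0].round()
th=.778
for a in(-45,45,-135):
    t=th+np.radians(a); print(a,h([.083*np.sin(t),-.128,.125+.083*np.cos(t)]))
print("pan handle",h([-.091,.03,.05]),h([-.091,-.03,.05]))
E
```

```text
t 7.0 tip in stand mm [ -50.2 -127.9  229.8] F stand [ 1.1  0.1 -0.4]
tool axes in stand [[1.0, -0.001, 0.001], [-0.001, -1.0, 0.0], [0.001, -0.0, -1.0]] [ 0.24  0.23 -0.19  0.   -1.14  1.28]
-45 [288. 159.]
45 [287.  31.]
-135 [286. 246.]
pan handle [139. 228.] [194. 228.]
```

View pics/w3.png

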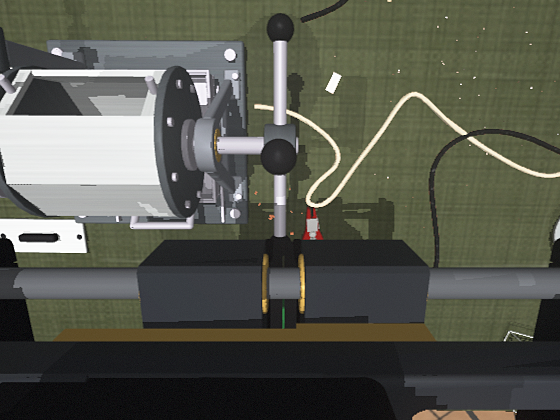

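Wrist view: the upper ball is at (278,157), predicted (288,159), so the star plane lies about 5 mm to +y. The pan handle at (131–194,225) confirms the pan is in. The next move descends, contacts and starts the stroke.

Call:
apply_moves:
  series: [0,0,-0.01,0.03,0,0,0,0,0,-0.01,0.06,0,0,0,0,0,-0.01,0.086,0,0,0,0,0.02,-0.01,0.086,0,0,0,0,0.04,-0.01,0.086,0,0,0,0,0.052,-0.01,0.086,0,0,0,0,0.06,-0.01,0.086,0,0,0,0,0.066,-0.01,0.087,0,0,0,0,0.073,-0.01,0.088,0,0,0,0,0.08,-0.01,0.089,0,0,0,0,0.087,-0.01,0.09,0,0,0,0,0.094,-0.01,0.091,0,0,0,0,0.102,-0.01,0.091,0,0,0]

```text
time_s: 8.35
position: [0.5901, -0.032, 0.366]
ee_rot: [0.0, 1.0, -0.027, -0.0]
contact_force: [-3.2, -1.4, 0.1]
opening: 0.0005
gripper_force: 1.6
```

```bash
python3 - <<'E'
from h import *
st()
E
```

```text
t 8.35 tip in stand mm [   1.1 -123.5  184. ] F stand [-3.1 -1.6  0.1]
tool axes in stand [[1.0, -0.001, -0.001], [-0.001, -1.0, -0.0], [-0.001, 0.0, -1.0]] [ 0.22  0.36 -0.14  0.   -1.08  1.3 ]
```

It turns at about 3 N. I'll continue the arc to about 70°.

Call:
apply_moves:
  series: [0,0.006,0,0.002,0,0,0,0,0.012,0,0.004,0,0,0,0,0.018,0,0.006,0,0,0,0,0.024,0,0.008,0,0,0,0,0.03,0,0.01,0,0,0,0,0.0355,0,0.013,0,0,0,0,0.041,0,0.016,0,0,0,0,0.0465,0,0.0195,0,0,0,0,0.052,0,0.023,0,0,0,0,0.057,0,0.027,0,0,0,0,0.0615,0,0.031,0,0,0,0,0.066,0,0.0355,0,0,0,0,0.0705,0,0.04,0,0,0,0,0.0745,0,0.045,0,0,0,0,0.078,0,0.05,0,0,0,0,0.082,0,0.056,0,0,0,0,0.0855,0,0.0625,0,0,0,0,0.088,0,0.069,0,0,0,0,0.088,0,0.069,0,0,0]

```text
time_s: 10.25
position: [0.6344, -0.034, 0.331]
ee_rot: [-0.0, 1.0, -0.027, 0.001]
contact_force: [-0.7, 0.4, 0.6]
opening: 0.0003
gripper_force: 0.2
```

```bash
python3 - <<'E'
from h import *
st()
E
```

```text
t 10.25 tip in stand mm [  45.8 -123.   149. ] F stand [-0.7  0.4  0.6]
tool axes in stand [[1.0, -0.001, 0.001], [-0.001, -1.0, 0.001], [0.001, -0.001, -1.0]] [ 0.2   0.46 -0.07 -0.   -1.04  1.32]
```

Call:
apply_moves:
  series: [0,0.004,0,-0.04,0,0,0,0,0.004,0,-0.09,0,0,0,0,0,0,-0.14,0,0,0,0,0,0,-0.172,0,0,0,0,-0.06,0,-0.172,0,0,0,0,-0.13,0,-0.172,0,0,0,0,-0.19,0,-0.172,0,0,0,0,-0.242,0,-0.172,0,0,0,0,-0.242,0,-0.172,0,0,0,0,-0.242,0,-0.172,0,0,0]

```text
time_s: 11.25
position: [0.5132, -0.0274, 0.418]
ee_rot: [-0.0, 1.0, -0.026, 0.001]
contact_force: [0.3, -0.7, 0.2]
opening: 0.0004
gripper_force: 0.0
```

```bash
python3 - <<'E'
from h import *
O[:]+=Q@np.array([0,.005,0])
f=wrist("w4.png")
for ph in(-30,-25,-20,-15,-10):
    t=np.radians(ph); print(ph,*[proj(f,Q@np.array([.083*np.sin(t+k),-.128,.125+.083*np.cos(t+k)])+O)[0].round() for k in(0,np.pi/2)])
E
```

```text
t 11.25 tip in stand mm [ -75.5 -127.7  236. ] F stand [ 0.3 -0.7  0.2]
tool axes in stand [[1.0, -0.001, 0.002], [-0.001, -1.0, 0.001], [0.002, -0.001, -1.0]] [ 0.26  0.18 -0.24 -0.   -1.14  1.26]
-30 [288. 182.] [288. -10.]
-25 [288. 172.] [288. -12.]
-20 [288. 162.] [288. -13.]
-15 [288. 150.] [288. -12.]
-10 [288. 137.] [287. -11.]
```

View pics/w4.png

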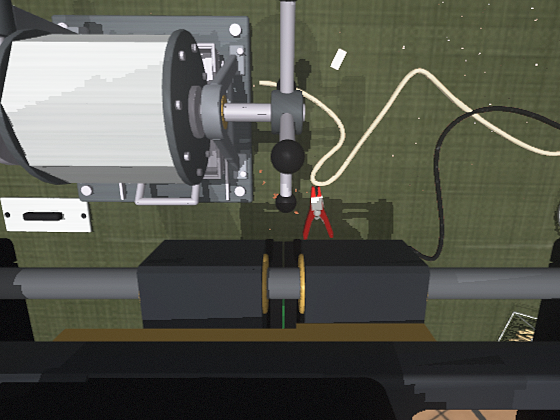

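The next ball is at (288,156), so that arm leans back about 17.5° and the barrel is at about 117°. I'll descend behind it and start the second stroke.

Call:
apply_moves:
  series: [0,0,0,0.04,0,0,0,0,0,0,0.08,0,0,0,0,0,0,0.102,0,0,0,0,0.03,0,0.102,0,0,0,0,0.05,0,0.102,0,0,0,0,0.06,0,0.102,0,0,0,0,0.067,0,0.101,0,0,0,0,0.075,0,0.1,0,0,0,0,0.083,0,0.099,0,0,0,0,0.091,0,0.098,0,0,0,0,0.099,0,0.097,0,0,0,0,0.106,0,0.096,0,0,0,0,0.112,0,0.096,0,0,0,0,0.12,0,0.097,0,0,0,0,0.128,0,0.098,0,0,0,0,0.137,0,0.1,0,0,0,0,0.145,0,0.102,0,0,0,0,0.1535,0,0.1035,0,0,0]

```text
time_s: 13.1
position: [0.5902, -0.0317, 0.3658]
ee_rot: [-0.0, 1.0, -0.027, -0.0]
contact_force: [-2.8, -0.7, 1.8]
opening: 0.0006
gripper_force: 1.4
```

```bash
python3 - <<'E'
from h import *
st()
E
```

```text
t 13.1 tip in stand mm [   1.3 -123.2  183.8] F stand [-2.7 -0.9  1.8]
tool axes in stand [[1.0, -0.001, -0.0], [-0.001, -1.0, 0.0], [-0.0, -0.0, -1.0]] [ 0.22  0.36 -0.14 -0.   -1.08  1.3 ]
```

Call:
apply_moves:
  series: [0,0.005,0,0.0015,0,0,0,0,0.01,0,0.003,0,0,0,0,0.015,0,0.0045,0,0,0,0,0.02,0,0.006,0,0,0,0,0.025,0,0.008,0,0,0,0,0.03,0,0.01,0,0,0,0,0.034,0,0.012,0,0,0,0,0.038,0,0.0145,0,0,0,0,0.042,0,0.017,0,0,0,0,0.042,0,0.017,0,0,0]

```text
time_s: 14.1
position: [0.6113, -0.0328, 0.3572]
ee_rot: [-0.0, 1.0, -0.027, 0.001]
contact_force: [-0.1, -0.9, 0.7]
opening: 0.0007
gripper_force: 0.2
```

Call:
apply_moves:
  series: [0,0.002,0,0.001,0,0,0,0,0.004,0,0.002,0,0,0,0,0.006,0,0.0035,0,0,0,0,0.006,0,0.0035,0,0,0]

```text
time_s: 14.5
position: [0.6139, -0.033, 0.3556]
ee_rot: [-0.0, 1.0, -0.027, 0.0]
contact_force: [-0.0, -0.6, 0.5]
opening: 0.0
gripper_force: 0.1
```

```bash
python3 - <<'E'
from h import *
st()
f=viewer.grab_frame("side"); cv2.imwrite("pics/s5.png",cv2.resize(f["pixels"][165:305,200:360],None,fx=4,fy=4,interpolation=cv2.INTER_CUBIC))
E
```

```text
t 14.5 tip in stand mm [  25.2 -123.2  173.6] F stand [-0.  -0.6  0.5]
tool axes in stand [[1.0, -0.001, 0.001], [-0.001, -1.0, 0.0], [0.001, -0.0, -1.0]] [ 0.21  0.4  -0.09 -0.   -1.08  1.31]
```

View pics/s5.png

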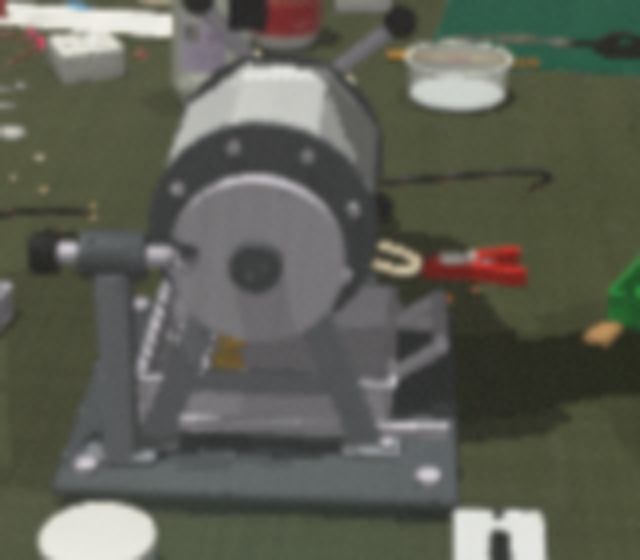

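The notch, at (183,252) in the crop, is within a few degrees of the plunger, and brass is visible in the pan at (230,352). I'll continue in small steps.

Call:
apply_moves:
  series: [0,0.0015,0,0.001,0,0,0,0,0.003,0,0.002,0,0,0,0,0.003,0,0.002,0,0,0]

```text
time_s: 14.85
position: [0.6153, -0.0331, 0.3546]
ee_rot: [-0.0, 1.0, -0.027, 0.0]
contact_force: [0.6, -0.9, -0.9]
opening: 0.0005
gripper_force: 0.0
```

Call:
apply_moves:
  series: [0,0.0015,0,0.0015,0,0,0,0,0.003,0,0.003,0,0,0,0,0.003,0,0.003,0,0,0]

```text
time_s: 15.15
position: [0.6168, -0.0332, 0.3531]
ee_rot: [0.0, 1.0, -0.027, -0.0]
contact_force: [-1.0, 0.8, -0.2]
opening: 0.0008
gripper_force: 0.1
```

```bash
python3 - <<'E'
from h import *
st()
f=viewer.grab_frame("side"); a=f["pixels"]; cv2.imwrite("pics/s6.png",cv2.resize(a[205:275,200:290],None,fx=7,fy=7,interpolation=cv2.INTER_CUBIC))
E
```

```text
t 15.15 tip in stand mm [  27.9 -123.4  171.1] F stand [-1.1  0.7 -0.2]
tool axes in stand [[1.0, -0.001, -0.0], [-0.001, -1.0, -0.0], [-0.0, 0.0, -1.0]] [ 0.21  0.41 -0.09  0.   -1.07  1.31]
```

View pics/s6.png

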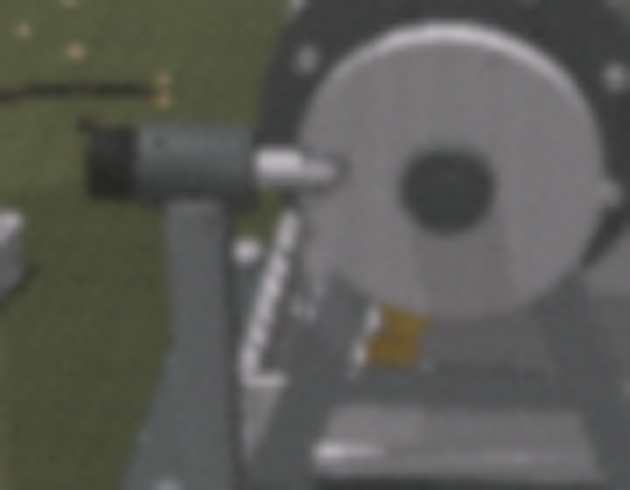

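Crop: the plunger rod now reaches to (340,170), inside the plate's notch, and its knob has moved in about 5 px (roughly 10 mm or more), so the barrel is locked. I'll retreat without pressing further and check for brass by colour in numbers, since the viewing budget is used up.

Call:
apply_moves:
  series: [0,-0.01,0,-0.01,0,0,0,0,-0.02,0,-0.04,0,0,0,0,-0.03,0,-0.1,0,0,0,0,-0.05,0,-0.17,0,0,0,0,-0.13,0,-0.2,0,0,0,0,-0.21,0,-0.2,0,0,0,0,-0.29,0,-0.2,0,0,0,0,-0.35,0,-0.2,0,0,0,0,-0.35,0,-0.2,0,0,0,0,-0.35,0,-0.2,0,0,0]

```text
time_s: 16.2
position: [0.4412, -0.024, 0.4551]
ee_rot: [-0.0, 1.0, -0.026, 0.002]
contact_force: [1.1, -0.2, 0.3]
opening: 0.0003
gripper_force: 0.0
```

```bash
python3 - <<'E'
from h import *
import pickle
O[:]+=Q@np.array([0,.005,0]); st()
for n in("scene","side"):
    f=viewer.grab_frame(n); g=pickle.load(open(n+"0.pkl","rb"))
    hsv=cv2.cvtColor(f["pixels"],cv2.COLOR_BGR2HSV); m=cv2.inRange(hsv,(14,110,50),(30,255,255))
    m0=cv2.inRange(cv2.cvtColor(g["pixels"],cv2.COLOR_BGR2HSV),(14,110,50),(30,255,255))
    m[cv2.dilate(m0,np.ones((3,3)))>0]=0
    k,_,s,c=cv2.connectedComponentsWithStats(m)
    print(n,[(s[i].tolist(),(Q.T@(atz(f,c[i],.022)-O)*1000).round().tolist()) for i in range(1,k) if s[i,4]>=5])
    if n=="side": # knob column, plate row: dark pixels
        print([int(v) for v in f["pixels"][228,200:252].mean(1)]); print([int(v) for v in g["pixels"][228,200:252].mean(1)])
E
```

```text
t 16.2 tip in stand mm [-147.2 -128.1  273.1] F stand [ 1.1 -0.2  0.3]
tool axes in stand [[1.0, -0.0, 0.004], [-0.0, -1.0, 0.001], [0.004, -0.001, -1.0]] [ 0.32  0.03 -0.33  0.   -1.21  1.2 ]
scene [([307, 172, 12, 8, 37], [202.0, 127.0, 22.0]), ([278, 176, 45, 28, 159], [133.0, 120.0, 22.0]), ([323, 178, 11, 7, 46], [213.0, 86.0, 22.0]), ([332, 183, 7, 9, 28], [204.0, 59.0, 22.0]), ([285, 190, 8, 10, 34], [100.0, 128.0, 22.0]), ([305, 202, 9, 11, 36], [102.0, 60.0, 22.0]), ([290, 232, 4, 3, 6], [3.0, 29.0, 22.0])]
side [([253, 250, 6, 7, 28], [28.0, -14.0, 22.0])]
[81, 78, 78, 77, 76, 79, 78, 80, 76, 78, 75, 67, 55, 46, 43, 43, 45, 45, 47, 66, 79, 82, 83, 86, 86, 86, 87, 87, 87, 87, 89, 88, 86, 89, 88, 92, 128, 180, 193, 196, 196, 196, 182, 148, 137, 135, 126, 110, 97, 96, 108, 114]
[77, 75, 75, 73, 69, 58, 45, 41, 42, 41, 43, 47, 82, 132, 160, 167, 168, 167, 154, 112, 85, 80, 81, 81, 79, 81, 82, 84, 83, 82, 84, 85, 83, 83, 84, 87, 124, 174, 186, 183, 170, 145, 118, 111, 111, 109, 112, 112, 113, 111, 111, 110]
```

The knob has moved 6.5 px (about 12.7 mm), which confirms the lock. The colour hits around (278–332,172–202) in the scene view need explaining.

```bash
python3 - <<'E'
from h import *
f=viewer.grab_frame("scene")
a=f["pixels"]; hsv=cv2.cvtColor(a,cv2.COLOR_BGR2HSV); m=cv2.inRange(hsv,(14,110,50),(30,255,255))
for r in range(164,214,2): print(r,"".join("#" if m[r,c] else ("W" if hsv[r,c,1]<40 and hsv[r,c,2]>140 else ("k" if hsv[r,c,2]<60 else ("g" if hsv[r,c,1]>90 else "."))) for c in range(262,346)))
for c,r in((311,176),(328,181),(335,187),(289,195),(309,207),(280,180)): print(c,r,a[r,c],hsv[r,c])
E
```

```text
164 kkkkkkkkkkkkkkkkkkkkkkkkkkkkkkkkkkkkkkkkkkkkkkkkkkkkkkkkkkkkkkkkkWWWWWWWWWWWWWWWWWW.
166 kkkkkkkkkkkkkkkkkkkkkkkkkkkkkkkkkkkkkkkkkkkkkkkkkkkkkkkkkkkkkkkk.WWWWWWWWWWWWWWWWW..
168 kkkkkkkkkkkkkkkkkkkkkkkkkkkkk..kkkkkkkkkkkkkkkkkkkkkkkkkkkkkkkkkWWWWWWWWWWWWWWWWWW..
170 kkkkk...kkkkkkkkkkkkkkkkkkkkkkkkkkkkkkkkkkkkkkkkkkkkkkkkkkkkkkkkkkk..WWWWWWWWWWWW...
172 kk.........kkkkkkkkkkkkkkkkkkkkkkkkkkkkkkkkkkkkkkkkkkkk#kkkkkkkkkkkk.....WWWWWWW....
174 ..........WWWWW.kkkkkkkkkkkkkkkkkkkkkkkkkkkkkkkkkkkk.####kkkkkkkkkkkk.........WW....
176 .......WWWWWWWW.##kkkkkkkkkkkkkkkkkkkkkkkkkkkkkkk..g####kkkkkkkkkkkkkkkkk...........
178 ......WWWWW.....#####kkkkkkkkkkkkkkkkkkkkkkkkk#######.kkkkkkkkk####kkkkkkkkkk.......
180 ...............k.g#######kkkkkkkkkkkkkkkkkkkkkgkkkkkkkkkkkkkk##########kkkkkkkkk....
182 ............kkkkkkkkg#######kkkkkkkkkkkkkkkkkkkkkkkkkkkkkkkkkkkk########.kkkkkkkkkkk
184 WWWWW.....kkkkkkkkkkkkk.#######gkkkkkkkkkkkkkkkkkkkkkkkkkkkkkkkkkkkg#########.kkkkkk
186 WWWW......kkkkkkkkkkkkkkkkk.#######kkkkkkkkkkkkkkkkkkkkkkkkkkkkkkkkkkkk##.WW......kk
188 WWW.......kkkkkkkkkkkkkkkkkk
[... 625 characters left out ...]
kkkkkkkkkkkkkkkkkkg##kkkkg#####gkkkkkkk...............
204 .......WWWWWWWWWWWWWWWWWWWWWWkkkkkkkkkkkkkkkkk######kkkkk......kkkkk................
206 ........WWWWWWWWWWWWWWWWWWWWWWW.kkkkkkkkkkkkk##.....kkk......kkk.k..................
208 ...........WWWWWWWWWWWWWWWWWWWWWkkkkkkkkkkkk##g..........k.kk..kkkk..........WW.....
210 .........WW...WWWWWWWWWWWWWWWWWW.kkkkkkkkkkk####..............k.kkkkkkk.............
212 .....k...........WWWWWWWWWWWWWWW.kkkkkkkkkkkkk##kkk............kkkkkkkkkkk..........
311 176 [105 104 102] [100   7 105]
328 181 [ 44 102 128] [ 21 167 128]
335 187 [95 98 97] [40  8 98]
289 195 [89 86 83] [105  17  89]
309 207 [87 93 94] [26 19 94]
280 180 [ 44  95 116] [ 21 158 116]
```

Those hits are the gripper's own brass trim in front of the camera. I'll take one tilted wrist look under the barrel to check the domes, staying in front and clear of everything.

Call:
apply_moves:
  series: [0,-0.06,-0.06,0,0,0,0,0,-0.12,-0.14,0,0,0,0,0,-0.176,-0.22,0.05,0,0,0,0,-0.176,-0.266,0.12,0,0.02,0,0,-0.176,-0.266,0.18,0,0.04,0,0,-0.176,-0.266,0.24,0,0.06,0,0,-0.176,-0.266,0.31,0,0.08,0,0,-0.176,-0.266,0.31,0,0.1,0,0,-0.176,-0.266,0.31,0,0.125,0,0,-0.176,-0.266,0.31,0,0.125,0,0,-0.176,-0.266,0.31,0,0.125,0,0,-0.176,-0.266,0.31,0,0.125,0]

```text
time_s: 17.55
position: [0.3934, 0.1127, 0.3763]
ee_rot: [0.015, 0.938, -0.035, 0.344]
contact_force: [1.0, -0.1, 1.3]
opening: 0.0008
gripper_force: 0.0
```

```bash
cat > chk.py <<'E'
from h import *
import pickle
O[:]+=Q@np.array([0,.005,0])
def brass(n,f):
    m=cv2.inRange(cv2.cvtColor(f["pixels"],cv2.COLOR_BGR2HSV),(14,110,50),(30,255,255))
    if n!="wrist":
        g=pickle.load(open(n+"0.pkl","rb"))["pixels"]
        m[cv2.dilate(cv2.inRange(cv2.cvtColor(g,cv2.COLOR_BGR2HSV),(14,110,50),(30,255,255)),np.ones((3,3)))>0]=0
    k,_,s,c=cv2.connectedComponentsWithStats(m)
    for i in range(1,k):
        if s[i,4]>=5: print(n,s[i].tolist(),(Q.T@(atz(f,c[i],.022)-O)*1000).round().tolist())
    return m
f=wrist("w7.png"); m=brass("wrist",f)
C=lambda P:proj(f,Q@np.array(P)+O)[0].round().tolist()
print("pan floor corners",[C([x,y,.017]) for x in(-.062,.062) for y in(.054,-.054)],"barrel low",C([0,0,.07]))
for n in("scene","side"): brass(n,viewer.grab_frame(n))
E
python3 chk.py
```

```text
t 17.55 tip in stand mm [-85.2   2.3 237.4] F stand [ 1.  -0.   1.3]
tool axes in stand [[0.763, -0.024, 0.646], [-0.015, -1.0, -0.019], [0.646, 0.004, -0.763]] [ 0.24 -0.07 -1.02  1.83 -0.21 -0.51]
wrist [376, 0, 84, 19, 513] [445.0, -246.0, 22.0]
wrist [516, 0, 44, 36, 791] [423.0, -461.0, 22.0]
wrist [134, 8, 11, 2, 11] [449.0, 249.0, 22.0]
wrist [469, 9, 33, 8, 138] [425.0, -363.0, 22.0]
wrist [124, 13, 17, 6, 19] [431.0, 257.0, 22.0]
wrist [203, 14, 6, 3, 13] [430.0, 129.0, 22.0]
wrist [193, 18, 17, 16, 33] [402.0, 136.0, 22.0]
wrist [113, 24, 55, 28, 805] [374.0, 233.0, 22.0]
wrist [203, 27, 16, 8, 21] [387.0, 118.0, 22.0]
wrist [249, 26, 11, 8, 34] [389.0, 43.0, 22.0]
wrist [548, 28, 3, 3, 6] [381.0, -466.0, 22.0]
wrist [553, 31, 7, 10, 39] [363.0, -471.0, 22.0]
wrist [545, 32, 7, 7, 21] [366.0, -459.0, 22.0]
wrist [436, 36, 7, 5, 17] [362.0, -271.0, 22.0]
wrist [192, 63, 5, 4, 12] [307.0, 138.0, 22.0]
wrist [264, 79, 7, 6, 34] [268.0, 21.0, 22.0]
wrist [262, 254, 7, 60, 295] [-49.0, 25.0, 22.0]
wrist [298, 254, 7, 60, 307] [-49.0, -18.0, 22.0]
wrist [52, 323, 384, 19, 5451] [-102.0, 31.0, 22.0]
pan floor corners [[239.0, 297.0], [333.0, 295.0], [242.0, 201.0], [325.0, 199.0]] barrel low [285.0, 229.0]
scene [251, 154, 7, 5, 14] [156.0, 308.0, 22.0]
scene [267, 164, 7, 5, 17] [154.0, 244.0, 22.0]
scene [240, 166, 9, 14, 38] [85.0, 272.0, 22.0]
scene [233, 186, 4, 6, 15] [22.0, 246.0, 22.0]
scene [247, 187, 11, 7, 18] [48.0, 207.0, 22.0]
scene [249, 196, 4, 7, 16] [21.0, 186.0, 22.0]
side [335, 112, 3, 3, 6] [-264.0, -1769.0, 22.0]
side [327, 119, 6, 6, 11] [-211.0, -1533.0, 22.0]
side [253, 250, 7, 7, 29] [28.0, -14.0, 22.0]
```

That tilt runs the arm to its wrist limit, so a view under the barrel isn't practical. I'll retreat to near the start pose and check with the fixed cameras.

Call:
apply_moves:
  series: [0,0.03,0,-0.04,0,-0.02,0,0,0.06,0,-0.08,0,-0.04,0,0,0.1,0,-0.12,0,-0.06,0,0,0.1,0,-0.12,0,-0.08,0,0,0.1,0,-0.12,0,-0.11,0,0,0.1,0,-0.12,0,-0.11,0,0,0.05,-0.1,-0.15,0,-0.11,0,0,0,-0.2,-0.18,0,-0.11,0,0,-0.04,-0.3,-0.2,0,-0.11,0,0,-0.08,-0.4,-0.23,0,-0.11,0,0,-0.12,-0.5,-0.25,0,-0.11,0,0,-0.15,-0.6,-0.27,0,-0.11,0,0,-0.18,-0.7,-0.29,0,-0.11,0,0,-0.2,-0.8,-0.31,0,-0.11,0,0,-0.226,-0.88,-0.32,0,-0.11,0,0,-0.226,-0.88,-0.32,0,-0.11,0,0,-0.226,-0.88,-0.32,0,-0.11,0,0,-0.226,-0.88,-0.32,0,-0.11,0]

```text
time_s: 19.5
position: [0.2345, 0.5672, 0.4216]
ee_rot: [0.004, 0.999, -0.036, 0.003]
contact_force: [-0.1, -0.5, 0.0]
opening: 0.0006
gripper_force: 0.0
```

```bash
cat > chk2.py <<'E'
from h import *
import pickle
O[:]+=Q@np.array([0,.005,0]); st()
for n in("scene","side"):
    f=viewer.grab_frame(n); a=f["pixels"]; g=pickle.load(open(n+"0.pkl","rb"))["pixels"]
    hs=cv2.cvtColor(a,cv2.COLOR_BGR2HSV); B=lambda x:cv2.inRange(cv2.cvtColor(x,cv2.COLOR_BGR2HSV),(12,80,30),(32,255,255))
    diff=(cv2.absdiff(a,g).max(2)>25); m=((B(a)>0)&diff).astype(np.uint8)
    k,_,s,c=cv2.connectedComponentsWithStats(m)
    for i in range(1,k):
        if s[i,4]>=3: print(n,s[i].tolist(),(Q.T@(atz(f,c[i],.022)-O)*1000).round().tolist())
    k,_,s,c=cv2.connectedComponentsWithStats(diff.astype(np.uint8)); print(n,"changed",[s[i].tolist() for i in range(1,k) if s[i,4]>30])
    r0,r1,c0,c1=(224,262,262,316) if n=="scene" else (240,268,240,312)
    for r in range(r0,r1): print("".join("#" if 12<=hs[r,q,0]<=32 and hs[r,q,1]>80 else ".-=+*%"[min(5,hs[r,q,2]//45)] for q in range(c0,c1)))
E
python3 chk2.py
```

```text
t 19.5 tip in stand mm [-384.   450.   239.7] F stand [-0.1 -0.5  0. ]
tool axes in stand [[1.0, -0.021, 0.006], [-0.021, -1.0, -0.007], [0.006, 0.007, -1.0]] [ 1.44  0.36  0.    0.01 -1.23  0.05]
scene [0, 117, 4, 4, 10] [-252.0, 1039.0, 22.0]
scene [22, 122, 5, 7, 11] [-218.0, 951.0, 22.0]
scene [28, 135, 3, 4, 4] [-236.0, 877.0, 22.0]
scene [12, 153, 3, 4, 4] [-308.0, 822.0, 22.0]
scene [0, 157, 2, 4, 4] [-340.0, 829.0, 22.0]
scene [291, 233, 3, 2, 4] [4.0, 27.0, 22.0]
scene [323, 242, 3, 3, 6] [32.0, -45.0, 22.0]
scene [78, 398, 14, 12, 28] [-530.0, 22.0, 22.0]
scene changed [[0, 109, 31, 55, 961], [297, 165, 12, 13, 86], [260, 183, 8, 9, 41], [349, 197, 31, 38, 570], [269, 204, 36, 23, 53], [320, 231, 35, 48, 717], [358, 237, 11, 10, 72], [243, 238, 58, 61, 1846], [363, 262, 7, 7, 33], [323, 291, 14, 11, 39], [314, 301, 21, 15, 88], [94, 395, 17, 18, 98], [78, 398, 18, 15, 77]]
=====-----===========================+**%%*+=---------
=====----======---====================++*%*=----------
====----======--=+======================+*+----==-----
====---==------========================
[... 3861 characters left out ...]
--------------------======-======------==--
==-----------------------------------------------========++=--------==--
=------------------------------------------------==++===+++=--------==--
-------------------------------------------------===+++++++--------===--
----------====------------------------------------=========--------===--
-------===============----=--------=---------------=======---------===--
-------====================================--------=======----------==--
------=====================================--------=======--------------
------=====================================---------=====---------------
-----=======================================--------=====------------==-
```

The plunger has travelled about 12–13 mm, the pan is on its stops, brass shows only inside the pan, and the arm is clear. Handing in.

```bash
python3 -c "
from cell import finish_job
print(finish_job())"
```

```text
the job is handed in; nothing more can be done
None
```

I handed the job in at about 20 s: the pan is on its stops, the barrel is turned port-down and the plunger is locked in the notch. Brass shows only inside the pan, but the barrel hides most of it, so I could not count all five domes.

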